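# Tap a marble blank home against the hidden stop

## Task

Take the tapping bar from the cork pad and with it nudge the marble blank gently along its guides, under the green dust hood, until it is fully home against the stop hidden inside, without driving the stop back. Move the blank only with the bar, never knocking it along, then lay the bar flat on the cork pad again, let go, and leave the other things on the bench alone.

Things in the scene. Friction and masses are not known exactly. Their poses are not given: they have to be found in the camera images.
- slide_bed: Fixed dark steel slide bed, 12 thick, 150 wide, local x -90 to +210 mm, with two bright steel fences. Origin on the bench under the channel's centre line; +x is the slide direction, into the green hood; z up. Channel 64 wide; fences from x -20 to +200, tops 30 above the bench; hood x +40 to +210, 106 high, duct on top. A preloaded stop is hidden in it: see hood_mouth
- hood_mouth (a point): Middle of the hood's mouth on the bed's top (slide_bed x = 40 mm, 12 mm above the bench), same axes. The opening is 126 wide, its top edge 81 above the bench. The unseen stop stands square across the channel, its face anywhere 20 to 75 mm beyond this point; nothing measures where: it is felt as a rise in the pushing force
- blank: White marble blank, 70 long (x, towards the stop) x 60 wide x 36 high, 0.3 to 0.5 kg, lying on the bed in the channel with 2 mm play each side. Origin at the centre of its underside; the end to push is at x = -35 mm, the leading end at +35. Sliding friction roughly 1 to 4 N; it has 25 to 105 mm to go
- bar_mid (a point): Centre, half-way along and up, of the tapping bar: wooden shaft 24 x 24 mm with an orange nylon head 36 x 36 in section, 30 long, at each end; 200 long overall along x, so each head's face is 100 mm from here; 0.22 kg. Lies on its heads on the pad, this point 18 mm above the pad, shaft 6 mm clear of it. Grasp the shaft across its 24 mm width near here
- cork_pad: Fixed cork pad 260 (its x) x 140 (its y) x 6 mm thick, origin at the centre of its underside on the bench; the bar lies on it, roughly along its x
- stop (a joint): How far the hidden stop is driven back from its setting (m; 0 = on it). A preloaded spring holds it firm up to about 11 N; above that it gives way, 0.5 N per mm more. It must not be driven back 2 mm
- pin (a joint): Travel (m) of a light feeler pin (under 0.2 N) in the stop's face: 0 = free, standing 2 mm proud of the face; about 0.002 = pushed flush by the blank, which is then home. It tells nothing until the blank is 2 mm short of the stop
- glue: Bystander, leave alone: white plastic glue bottle with a red cap, 48 dia x 120 high, standing (mm). Origin at its underside's centre
- spanner: Bystander, leave alone: open-ended steel spanner, 170 long, lying flat (mm). Origin at its underside's centre
- dust_brush: Bystander, leave alone: small dust brush with a handle, about 200 long, lying flat (mm). Origin at its underside's centre
- chisel: Bystander, leave alone: dark steel stone chisel, about 205 long, 14 thick, lying flat (mm). Origin at its underside's centre
- offcut: Bystander, leave alone: marble offcut 60 x 50 x 30 (mm). Origin at its underside's centre
- marble_egg_cup: Bystander, leave alone: small turned marble cup, 54 dia x 70 high (mm). Origin at its underside's centre
- pencil_cup: Bystander, leave alone: blue plastic cup 80 dia x 100 high (mm). Origin at its underside's centre
Mind the look-alikes: they are no part of the job. Leave any pink or turquoise look-alike of the blank alone.

How it is judged:
By the outcome, as a careful person would: the job done as asked, in the order asked, and still so for the second after the job is handed in, with the robot touching nothing.
It also fails if it takes over 69 s, if anything falls off the work surface, if the arm or the gripper's body presses on something with over 40 N, if the wrist force passes 120 N, or if a joint passes its speed limit or range.

## Robot

A 6-joint arm with a two-finger parallel gripper is mounted at the origin on the work surface. World frame = base frame: x ahead of the robot, y to its left, z up, the work surface at z = 0. Lengths are in m, angles in rad, forces in N, time in s.
With the tool pointing down it reaches from about 0.35 to 0.775 m from the base axis. Payload 5.5 kg.
Tool frame: the origin (TCP) lies at the centre of the arm's flange, where the gripper is bolted on; the fingertips stand 173 mm ahead of it and the grasp point (between the pads) lies 155 mm ahead of it; z points along the fingers, y is the direction in which the jaws open and shut (so a half turn about z gives the same grasp; the last joint's range is limited). The gripper opens to 85 mm and grips with 20 to 120 N. Pads are 22 mm wide; open, the fingers measure 114 mm over their backs; the gripper's body (76 mm by 85 mm) begins 54 mm behind the grasp point. The pads swing forward as they close: fully open they stand 13 mm farther back than shut.
Start: joints at [-1.374, 0.313, 0.046, 1.304, 0, 1.431], TCP at [0.19, -0.543, 0.405] pointing down, gripper open.
Joint ranges: [-2.76, 2.76], [-0.86, 1.69], [-1.03, 1.26], [-2.2, 2.34], [-1.47, 1.5], [-3.14, 3.14]. Speed limits (rad/s): [2.57, 2.57, 3.14, 3.14, 3.14, 3.14].

## Interface

Orientations are given as a 3x3 rotation matrix whose columns are the frame's x, y, z axes.
In Python, from cell import env gives the robot as it stands. The module is installed in compiled form; this text tells all that it offers.
- The arm moves only by the tool move_arm, never from a script. Its argument "plan" is a list of rows, each an object with "hand": the gripper command: -1 is fully open, 1 is shut, values between are in proportion; "offset": the shift along the tool's x, y, z in cm, a list of three; "turn": the turn, a rotation vector about the tool's x, y, z in rad, a list of three. In form: [{"hand": hand, "offset": [dx, dy, dz], "turn": [ax, ay, az]}, ...]. A call has 1 to 8 rows; each row is the pose to reach, as a shift and turn from the pose commanded when the call began, along the tool's axes at that moment; what a row does not reach only later rows make up. A row lasts 1/12 s, in which the tool goes at most 41.7 mm and 7.16 degrees, less where a joint would pass 70% of its speed; a pose out of reach is approached as far as the arm can. A call with a gripper value outside its range is refused whole. The fingers move at their own pace and stop on an object; "grip_force" is the grip in N (left out, the last holds). Time passes only in rows, so rows that repeat a pose let the fingers close. It gives the time, the measured TCP pose, the force and the opening at its end, in the units of the state.
- env.state(): the state, without advancing time (a new reading comes with each control period).
- env.get_image(name): name is "side" or "top" or "wrist"; returns the picture (480x640x3 uint8, blue, green, red); there is no depth.
- env.camera_info(name): a dict with "mtx" (3x3 intrinsics, pixels), "distortion" ([k1, k2, p1, p2, k3] as OpenCV has them; the pictures are not rectified), "rvec" (rotation vector, rad) and "tvec" (3), from world to camera coordinates, as OpenCV has them. Camera axes: x right, y down, z forward; pixel columns grow to the right and rows downward; lengths in m; the calibration is good to about 2 mm. A picture is of the moment at which its call begins: read the wrist's pose just before it. camera_info takes no time and is no camera call; for the wrist camera it gives the pose at the moment of the call.
- env.job_done(): hands the job in, once; it reports no verdict.
Trained networks look in the newest picture that a camera, given by its name, has taken for a name from the list of things; names that differ only in an ending like _2 or _b are one class to them, and where a whole thing is asked for, a point or a joint stands for the part that bears it (a point fixed in the world has none). Each returns a list of dicts, best first, with "p" (0 to 1); they miss things now and then, are a little off and sometimes report something else, mostly with a low value. They report only what shows in the picture. A call takes as long as a camera call. They do not tell look-alikes from the thing itself.
- env.recognise(camera, name): "point" ([column, row] in pixels, amid what is visible of it).
- env.regions_of(camera, name): "pixels" (480x640 bool, what is visible of it) and "point" ([column, row] in pixels, amid what is visible of it).
The state is a dict: "clock": time; "qpos": joint angles; "dq": joint speeds; "effort": joint torques, N m; "eef_pos": TCP position; "tcp_rot": TCP orientation; "wrist_force": force on the tool from outside, world axes, zero at the start; "wrist_torque": the same for the moment, N m; "width": finger opening in m.
Only numpy, scipy, OpenCV 4.12 (cv2) and the standard library are available. Lean on these libraries where they do the work, as an engineer would, in place of code of your own. Each camera call takes 0.05 s, during which the arm holds its last target. There are 200 camera calls.

## Working session

There is one attempt and no reset: what is moved stays moved. The work goes in short steps, Python scripts to look and compute and a tool call to move; the robot and the scene stay as the last step left them, time stands still between calls to the robot, and variables do not carry over. Pictures are saved under pics/ and viewed, about 8 in all and at most 12, crops included, and the job is handed in when it is done.

Besides the shell and the picture viewer there is one more tool, called after "Emit:" as name(argument=value, ...) on one line, values as JSON. move_arm: Moves the arm, as the interface text tells. Its arguments: {"type":"object","properties":{"plan":{"type":"array","items":{"type":"object","properties":{"hand":{"type":"number"},"offset":{"type":"array","items":{"type":"number"}},"turn":{"type":"array","items":{"type":"number"}}}}},"grip_force":{"type":"number"}},"required":["plan"]}

```bash
mkdir -p pics; ls
python3 - <<'E'
from cell import env
import cv2
for c in("top","side"):
    im=env.get_image(c); cv2.imwrite(f"pics/{c}0.png",im)
    for n in("bar_mid","blank","slide_bed","cork_pad"):
        print(c,n,[(r["p"],r["point"]) for r in env.recognise(c,n)][:4])
print(env.state())
E
```

```text
pics
top bar_mid [(0.95, [221.0, 233.0])]
top blank [(0.96, [360.3, 302.5]), (0.78, [369.5, 226.6]), (0.71, [407.7, 160.7]), (0.64, [306.9, 299.1])]
top slide_bed [(0.64, [436.9, 242.9]), (0.36, [495.8, 302.7]), (0.2, [217.4, 236.0])]
top cork_pad [(0.58, [230.4, 241.8])]
side bar_mid [(0.69, [286.4, 314.7])]
side blank [(0.79, [305.3, 208.6]), (0.76, [388.4, 228.7]), (0.73, [381.3, 259.4]), (0.58, [252.8, 184.4])]
side slide_bed [(0.72, [336.1, 168.8])]
side cork_pad [(0.95, [292.6, 319.7])]
{'clock': 0.5, 'qpos': array([-1.37357142e+00,  3.13231924e-01,  4.60688906e-02,  1.30358810e+00,
        3.45596054e-05,  1.43121436e+00]), 'dq': array([ 0.00040448, -0.00033747,  0.00033934, -0.00125099, -0.00048454,
       -0.00059261]), 'effort': array([-1.02214111e-03, -4.79993784e+01,  2.98537123e+01,  1.78033675e-03,
       -1.75660011e-04,  2.04470521e-07]), 'eef_pos': array([ 0.19003268, -0.54271501,  0.40469226]), 'tcp_rot': array([[ 9.43814721e-01,  3.30475067e-01,  4.27462326e-05],
       [ 3.30475069e-01, -9.43814721e-01, -3.75503927e-05],
       [ 2.79350550e-05,  4.95671776e-05, -9.99999998e-01]]), 'wrist_force': array([-0.21426445, -0.08462114, -0.01760687]), 'wrist_torque': array([0.00228674, 0.00631653, 0.01932058]), 'width': 0.08552786263129702}
```

View pics/top0.png

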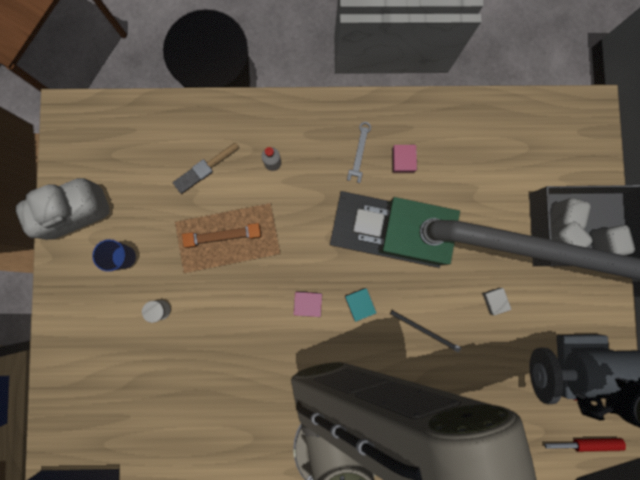

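View pics/side0.png

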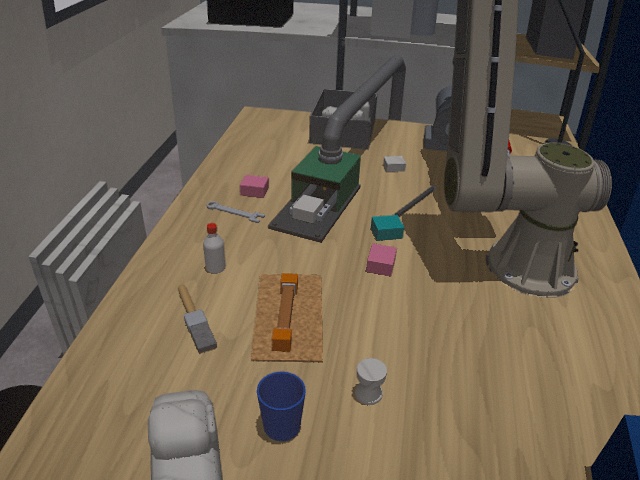

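```bash
cat > h.py <<'E'
from cell import env
import cv2, numpy as np
def ray(cam,pts,z):
    """pixels -> world points on the plane at height z"""
    i=env.camera_info(cam); R=cv2.Rodrigues(np.array(i["rvec"],float))[0]; t=np.array(i["tvec"],float).ravel()
    u=cv2.undistortPoints(np.array(pts,float).reshape(-1,1,2),np.array(i["mtx"]),np.array(i["distortion"])).reshape(-1,2)
    d=np.c_[u,np.ones(len(u))]@R; c=-R.T@t
    return c+d*((z-c[2])/d[:,2])[:,None]
def proj(cam,P):
    i=env.camera_info(cam)
    return cv2.projectPoints(np.array(P,float),np.array(i["rvec"],float),np.array(i["tvec"],float),np.array(i["mtx"]),np.array(i["distortion"]))[0].reshape(-1,2)
def orange(im):
    h=cv2.cvtColor(im,cv2.COLOR_BGR2HSV)
    m=cv2.inRange(h,(5,190,110),(16,255,255))
    n,l,s,c=cv2.connectedComponentsWithStats(m)
    o=sorted(range(1,n),key=lambda k:-s[k,4])[:2]
    return [(s[k,4],c[k]) for k in o]
E
python3 - <<'E'
from h import *
np.set_printoptions(precision=4,suppress=True)
im=cv2.imread("pics/top0.png")
o=orange(im);print(o); w=ray("top",[k[1] for k in o],.036);print("heads",w,w.mean(0))
print("blank",ray("top",[[369,222]],.048))
print("bed corners",ray("top",[[342,193],[331,247]],.012), "hood",ray("top",[[390,199],[384,254],[461,209],[452,265]],.106))
print("pad",ray("top",[[177,219],[272,205],[280,256],[185,271]],.006))
print("wristcam",-cv2.Rodrigues(np.array(env.camera_info("wrist")["rvec"],float))[0].T@np.array(env.camera_info("wrist")["tvec"]).ravel(),env.camera_info("wrist")["mtx"])
E
```

```text
[]Traceback (most recent call last):
  File "<stdin>", line 4, in <module>
  File "h.py", line 6, in ray
    u=cv2.undistortPoints(np.array(pts,float).reshape(-1,1,2),np.array(i["mtx"]),np.array(i["distortion"])).reshape(-1,2)
      ~~~~~~~~~~~~~~~~~~~^^^^^^^^^^^^^^^^^^^^^^^^^^^^^^^^^^^^^^^^^^^^^^^^^^^^^^^^^^^^^^^^^^^^^^^^^^^^^^^^^^
cv2.error: OpenCV(4.12.0) /io/opencv/modules/calib3d/src/undistort.dispatch.cpp:347: error: (-215:Assertion failed) CV_IS_MAT(_src) && CV_IS_MAT(_dst) && (_src->rows == 1 || _src->cols == 1) && (_dst->rows == 1 || _dst->cols == 1) && _src->cols + _src->rows - 1 == _dst->rows + _dst->cols - 1 && (CV_MAT_TYPE(_src->type) == CV_32FC2 || CV_MAT_TYPE(_src->type) == CV_64FC2) && (CV_MAT_TYPE(_dst->type) == CV_32FC2 || CV_MAT_TYPE(_dst->type) == CV_64FC2) in function 'cvUndistortPointsInternal'
```

Run:
```python
from h import *
np.set_printoptions(precision=4,suppress=True)
im=cv2.imread("pics/top0.png")
print(cv2.cvtColor(im,cv2.COLOR_BGR2HSV)[[240,231,236],[187,254,220]])
w=ray("top",[[187,240],[254,231]],.042);print("heads",w,w.mean(0))
print("blank",ray("top",[[369,222]],.048))
print("bed corners",ray("top",[[342,193],[331,247]],.012), "hood",ray("top",[[390,199],[384,254],[461,209],[452,265]],.106))
print("pad",ray("top",[[177,219],[272,205],[280,256],[185,271]],.006))
print("wristcam",-cv2.Rodrigues(np.array(env.camera_info("wrist")["rvec"],float))[0].T@np.array(env.camera_info("wrist")["tvec"]).ravel(),env.camera_info("wrist")["mtx"])
```

```text
[[ 12 172 150]
 [ 12 166 158]
 [ 12 135 117]]
heads [[0.539  0.3825 0.042 ]
 [0.56   0.2102 0.042 ]] [0.5495 0.2963 0.042 ]
blank [[ 0.5789 -0.0872  0.048 ]]
bed corners [[ 0.6622 -0.0213  0.012 ]
 [ 0.518   0.0106  0.012 ]] hood [[ 0.6286 -0.1335  0.106 ]
 [ 0.4925 -0.1149  0.106 ]
 [ 0.6014 -0.3092  0.106 ]
 [ 0.4632 -0.2811  0.106 ]]
pad [[0.5985 0.4189 0.006 ]
 [0.633  0.1662 0.006 ]
 [0.4963 0.1459 0.006 ]
 [0.4602 0.3961 0.006 ]]
wristcam [ 0.257  -0.5196  0.3733] [[332.6223   0.     320.8308]
 [  0.     332.6223 239.7306]
 [  0.       0.       1.    ]]
```

Emit:
move_arm(plan=[{"hand":-1,"offset":[39.6,-43.7,5],"turn":[0,0,-1.36]},{"hand":-1,"offset":[39.6,-43.7,5],"turn":[0,0,-1.36]},{"hand":-1,"offset":[39.6,-43.7,5],"turn":[0,0,-1.36]},{"hand":-1,"offset":[39.6,-43.7,5],"turn":[0,0,-1.36]},{"hand":-1,"offset":[39.6,-43.7,5],"turn":[0,0,-1.36]},{"hand":-1,"offset":[39.6,-43.7,5],"turn":[0,0,-1.36]},{"hand":-1,"offset":[39.6,-43.7,5],"turn":[0,0,-1.36]},{"hand":-1,"offset":[39.6,-43.7,5],"turn":[0,0,-1.36]}])

```text
clock: 1.17
eef_pos: [0.3193, -0.2349, 0.3766]
tcp_rot: [[0.227, 0.974, 0.001], [0.974, -0.227, -0.001], [-0.001, 0.001, -1.0]]
wrist_force: [1.6, -0.7, 0.1]
width: 0.0855
```

```bash
cat >> h.py <<'E'
def to(x,y,z,deg):
    """offset (cm) and turn (rad) in the present tool frame to reach TCP x,y,z, tool x at heading deg, pointing down"""
    s=env.state(); R=np.array(s["tcp_rot"]); a=np.radians(deg); c,n=np.cos(a),np.sin(a)
    G=np.array([[c,n,0],[n,-c,0],[0,0,-1.]])
    print("offset",np.round(R.T@(np.array([x,y,z])-s["eef_pos"])*100,2),"turn",np.round(cv2.Rodrigues(R.T@G)[0].ravel(),4),
      "at",np.round(s["eef_pos"],4),"F",np.round(s["wrist_force"],2),"w",round(s["width"],4),"t",round(s["clock"],2))
E
python3 -c "
from h import *
to(.55,.296,.33,97)"
```

```text
offset [56.93 10.43  4.64] turn [ 0.0009  0.0007 -0.3508] at [ 0.3193 -0.2349  0.3766] F [ 1.61 -0.71  0.12] w 0.0855 t 1.17
```

Emit:
move_arm(plan=[{"hand":-1,"offset":[56.9,10.4,4.6],"turn":[0,0,-0.35]},{"hand":-1,"offset":[56.9,10.4,4.6],"turn":[0,0,-0.35]},{"hand":-1,"offset":[56.9,10.4,4.6],"turn":[0,0,-0.35]},{"hand":-1,"offset":[56.9,10.4,4.6],"turn":[0,0,-0.35]},{"hand":-1,"offset":[56.9,10.4,4.6],"turn":[0,0,-0.35]},{"hand":-1,"offset":[56.9,10.4,4.6],"turn":[0,0,-0.35]},{"hand":-1,"offset":[56.9,10.4,4.6],"turn":[0,0,-0.35]},{"hand":-1,"offset":[56.9,10.4,4.6],"turn":[0,0,-0.35]}])

```text
clock: 1.83
eef_pos: [0.4534, 0.0697, 0.3503]
tcp_rot: [[-0.116, 0.993, 0.001], [0.993, 0.116, -0.0], [-0.0, 0.001, -1.0]]
wrist_force: [0.8, -0.8, 0.5]
width: 0.0852
```

```bash
python3 -c "
from h import *
to(.55,.296,.33,97)"
```

```text
offset [21.36 12.22  2.04] turn [ 0.0011  0.0004 -0.0058] at [0.4534 0.0697 0.3503] F [ 0.78 -0.77  0.46] w 0.0852 t 1.83
```

Emit:
move_arm(plan=[{"hand":-1,"offset":[20.5,11.9,2],"turn":[0,0,0]},{"hand":-1,"offset":[20.5,11.9,2],"turn":[0,0,0]},{"hand":-1,"offset":[20.5,11.9,2],"turn":[0,0,0]},{"hand":-1,"offset":[20.5,11.9,2],"turn":[0,0,0]},{"hand":-1,"offset":[20.5,11.9,2],"turn":[0,0,0]},{"hand":-1,"offset":[20.5,11.9,2],"turn":[0,0,0]},{"hand":-1,"offset":[20.5,11.9,2],"turn":[0,0,0]},{"hand":-1,"offset":[20.5,11.9,2],"turn":[0,0,0]}])

```text
clock: 2.5
eef_pos: [0.5476, 0.2863, 0.3291]
tcp_rot: [[-0.118, 0.993, -0.001], [0.993, 0.118, -0.001], [-0.001, -0.001, -1.0]]
wrist_force: [-0.8, -0.3, 0.9]
width: 0.0853
```

Run:
```python
from h import *
im=env.get_image("wrist"); cv2.imwrite("pics/w1.png",im)
hsv=cv2.cvtColor(im,cv2.COLOR_BGR2HSV)
to(.55,.296,.33,97)
print([(r["p"],r["point"]) for r in env.recognise("wrist","bar_mid")])
```

```text
offset [ 1.05  0.4  -0.06] turn [-0.0014  0.0008 -0.005 ] at [0.5473 0.2851 0.3294] F [ 0.5  -0.12 -0.44] w 0.0854 t 2.55
[(0.66, [324.8, 201.7])]
```

View pics/w1.png

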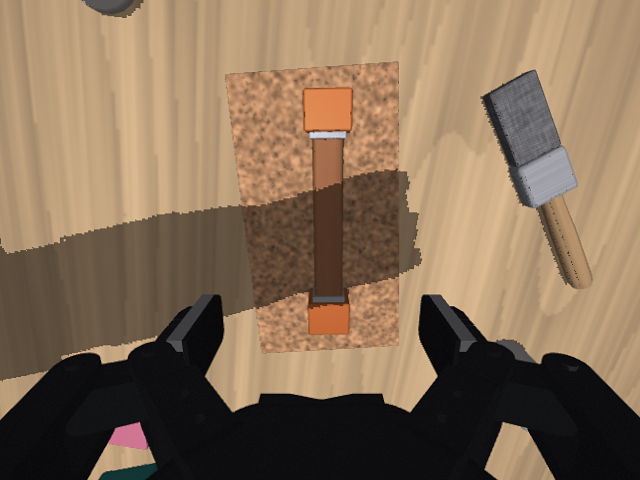

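Run:
```python
from h import *
np.set_printoptions(precision=4,suppress=True)
w=ray("wrist",[[303.5,88],[352,88],[308.5,334],[349.5,334]],.042);print(w)
a=(w[0]+w[1])/2;b=(w[2]+w[3])/2;m=(a+b)/2;h=np.degrees(np.arctan2(*(a-b)[[1,0]]))
print(m,h,np.linalg.norm(a-b), np.linalg.norm(w[0]-w[1]),np.linalg.norm(w[2]-w[3]))
w=ray("wrist",[[226,74],[398,62],[262,352],[398,346]],.006);print(w,w.mean(0))
to(m[0],m[1],.186,h)
```

```text
[[0.5222 0.3904 0.042 ]
 [0.5565 0.3944 0.042 ]
 [0.5465 0.1936 0.042 ]
 [0.5821 0.1977 0.042 ]]
[0.5518 0.294  0.042 ] 97.22305529109747 0.19832219261518755 0.034468852257151725 0.03591697848248715
[[0.457  0.3989 0.006 ]
 [0.5926 0.4232 0.006 ]
 [0.5027 0.1448 0.006 ]
 [0.6389 0.1676 0.006 ]] [0.5478 0.2836 0.006 ]
offset [ 0.92  0.59 14.38] turn [-0.001   0.0007 -0.0101] at [0.5472 0.2843 0.3298] F [ 0.28 -0.22 -0.29] w 0.0852 t 2.6
```

Emit:
move_arm(plan=[{"hand":-1,"offset":[0.9,0.6,4],"turn":[0,0,-0.01]},{"hand":-1,"offset":[0.9,0.6,7.5],"turn":[0,0,-0.01]},{"hand":-1,"offset":[0.9,0.6,10.5],"turn":[0,0,-0.01]},{"hand":-1,"offset":[0.9,0.6,12.5],"turn":[0,0,-0.01]},{"hand":-1,"offset":[0.9,0.6,13.8],"turn":[0,0,-0.01]},{"hand":-1,"offset":[0.9,0.6,14.3],"turn":[0,0,-0.01]},{"hand":-1,"offset":[0.9,0.6,14.3],"turn":[0,0,-0.01]},{"hand":-1,"offset":[0.9,0.6,14.3],"turn":[0,0,-0.01]}])

```text
clock: 3.27
eef_pos: [0.5528, 0.2936, 0.1881]
tcp_rot: [[-0.124, 0.992, 0.001], [0.992, 0.124, 0.0], [0.0, 0.001, -1.0]]
wrist_force: [0.2, 0.3, 0.5]
width: 0.0854
```

Emit:
move_arm(grip_force=50, plan=[{"hand":0.2,"offset":[0,0,0],"turn":[0,0,0]},{"hand":0.3,"offset":[0,0,0],"turn":[0,0,0]},{"hand":0.4,"offset":[0,0,0],"turn":[0,0,0]},{"hand":0.6,"offset":[0,0,0],"turn":[0,0,0]},{"hand":1,"offset":[0,0,0],"turn":[0,0,0]},{"hand":1,"offset":[0,0,0],"turn":[0,0,0]},{"hand":1,"offset":[0,0,0],"turn":[0,0,0]},{"hand":1,"offset":[0,0,0],"turn":[0,0,0]}])

```text
clock: 3.93
eef_pos: [0.5528, 0.2946, 0.1877]
tcp_rot: [[-0.126, 0.992, 0.001], [0.992, 0.126, 0.0], [0.0, 0.001, -1.0]]
wrist_force: [0.6, -1.2, 4.3]
width: 0.0233
```

```bash
python3 -c "
from h import *
to(.5518,.294,.186,97.2)"
```

```text
offset [-0.04 -0.11  0.17] turn [ 0.0012 -0.0002  0.0004] at [0.5528 0.2946 0.1877] F [ 0.57 -1.2   4.32] w 0.0233 t 3.93
```

Emit:
move_arm(plan=[{"hand":1,"offset":[0,0,-0.5],"turn":[0,0,0]},{"hand":1,"offset":[0,0,-1.5],"turn":[0,0,0]},{"hand":1,"offset":[0,0,-4],"turn":[0,0,0]},{"hand":1,"offset":[0,0,-8],"turn":[0,0,0]},{"hand":1,"offset":[0,0,-11],"turn":[0,0,0]},{"hand":1,"offset":[0,0,-12],"turn":[0,0,0]},{"hand":1,"offset":[0,0,-12],"turn":[0,0,0]},{"hand":1,"offset":[0,0,-12],"turn":[0,0,0]}])

```text
clock: 4.6
eef_pos: [0.5523, 0.2944, 0.3067]
tcp_rot: [[-0.126, 0.992, -0.0], [0.992, 0.126, -0.0], [-0.0, -0.0, -1.0]]
wrist_force: [0.1, 0.3, -2.3]
width: 0.0234
```

Run:
```python
from h import *
im=env.get_image("top"); c=im[185:275,325:470]
cv2.imwrite("pics/bed.png",cv2.resize(c,None,fx=5,fy=5,interpolation=cv2.INTER_CUBIC))
np.set_printoptions(precision=4,suppress=True)
for r in env.regions_of("top","blank"):
    m=r["pixels"].astype(np.uint8); print(r["p"],r["point"],m.sum(),cv2.minAreaRect(cv2.findNonZero(m)))
to(.5518,.294,.186,97.2)
```

```text
0.98 [368.0, 224.2] 645 ((368.806396484375, 223.1697998046875), (26.987369537353516, 24.515247344970703), 11.88865852355957)
0.92 [307.8, 303.3] 662 ((307.0, 304.0), (24.0, 28.0), 90.0)
0.91 [356.5, 304.4] 653 ((360.5205383300781, 304.5548095703125), (28.323957443237305, 23.993436813354492), 69.44395446777344)
0.67 [404.5, 157.0] 636 ((404.0, 159.0), (28.0, 24.0), 90.0)
offset [ 0.    0.07 11.86] turn [-0.0041  0.0011  0.0003] at [0.5516 0.2941 0.3046] F [-1.47 -1.27 -3.64] w 0.023 t 4.7
```

View pics/bed.png

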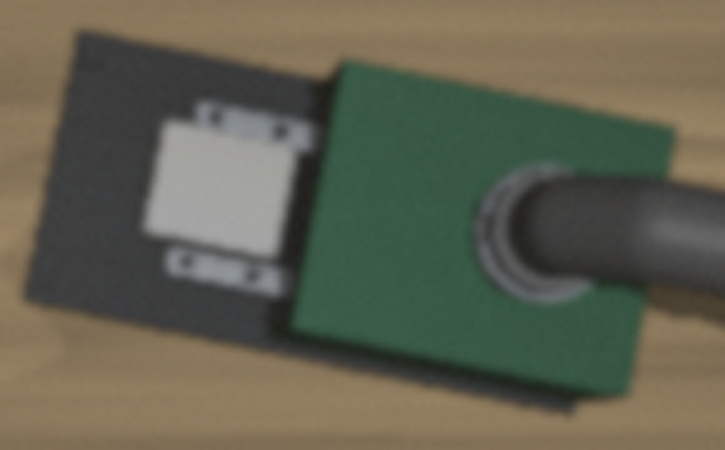

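```bash
cat > fit.py <<'E'
from h import *
from scipy.optimize import least_squares
np.set_printoptions(precision=4,suppress=True)
f=lambda p:(np.array(p,float)+.5)/5-.5+[325,185]
px=f([(80,32),(27,300),(345,62),(292,332),(675,128),(630,395)])
pb=f([(165,120),(297,145),(280,255),(145,235)])
print("hoodtop",ray("top",px[2:],.106))
def P(v,L):
    c,s=np.cos(v[2]),np.sin(v[2]); L=np.array(L,float)
    return np.c_[v[0]+c*L[:,0]-s*L[:,1],v[1]+s*L[:,0]+c*L[:,1],L[:,2]]
def res(v):
    w=v[3]
    return (proj("top",P(v,[(-.09,.075,.012),(-.09,-.075,.012),(.04,w,.106),(.04,-w,.106),(.21,w,.106),(.21,-w,.106)]))-px).ravel()
r=least_squares(res,[.58,-.08,-1.74,.07]);v=r.x
print("bed",v,np.degrees(v[2]),"res px",r.fun)
rb=least_squares(lambda b:(proj("top",P(b,[(-.035,.03,.048),(.035,.03,.048),(.035,-.03,.048),(-.035,-.03,.048)]))-pb).ravel(),[.58,-.087,-1.74])
print("blank",rb.x,np.degrees(rb.x[2]),rb.fun)
d=rb.x[:2]-v[:2];c,s=np.cos(v[2]),np.sin(v[2]);print("blank in bed frame",c*d[0]+s*d[1],-s*d[0]+c*d[1])
E
python3 fit.py
```

```text
hoodtop [[ 0.6335 -0.1426  0.106 ]
 [ 0.4999 -0.1126  0.106 ]
 [ 0.5985 -0.3056  0.106 ]
 [ 0.4667 -0.2778  0.106 ]]
bed [ 0.5764 -0.0883 -1.7852  0.0679] -102.28164945641116 res px [-0.4951 -0.4427 -0.8972  0.7808 -0.3065 -0.3188  0.1325 -0.6874  0.9464
  0.1306  0.5281  0.5146]
blank [ 0.578  -0.0871 -1.754 ] -100.49874881129149 [-0.1359  0.1133  0.0954 -0.333  -0.1022  0.3957  0.1427 -0.1779]
blank in bed frame -0.00157451363602144 0.0012872934521510056
```

```bash
python3 -c "
from h import *
to(.6104,.068,.29,77.7)"
```

```text
offset [-23.16   3.     1.47] turn [-0.0039  0.0017  0.3406] at [0.5516 0.2941 0.3046] F [-1.47 -1.27 -3.64] w 0.023 t 4.7
```

Emit:
move_arm(plan=[{"hand":1,"offset":[-3,0.4,0],"turn":[0,0,0.05]},{"hand":1,"offset":[-6.5,0.9,0.2],"turn":[0,0,0.1]},{"hand":1,"offset":[-10,1.3,0.5],"turn":[0,0,0.15]},{"hand":1,"offset":[-13.5,1.8,0.8],"turn":[0,0,0.2]},{"hand":1,"offset":[-17,2.2,1.1],"turn":[0,0,0.25]},{"hand":1,"offset":[-20.5,2.7,1.4],"turn":[0,0,0.3]},{"hand":1,"offset":[-23.2,3,1.5],"turn":[0,0,0.34]},{"hand":1,"offset":[-23.2,3,1.5],"turn":[0,0,0.34]}])

```text
clock: 5.37
eef_pos: [0.6118, 0.0631, 0.2889]
tcp_rot: [[0.22, 0.976, -0.004], [0.976, -0.22, -0.002], [-0.003, -0.003, -1.0]]
wrist_force: [0.0, 0.7, -3.2]
width: 0.023
```

```bash
python3 -c "
from h import *
cv2.imwrite('pics/w2.png',env.get_image('wrist'))
to(.6104,.068,.1977,77.7)"
```

```text
offset [ 0.27 -0.1   9.15] turn [-0.0043  0.0013 -0.004 ] at [0.6112 0.0651 0.2892] F [ 0.04  0.01 -1.87] w 0.023 t 5.42
```

View pics/w2.png

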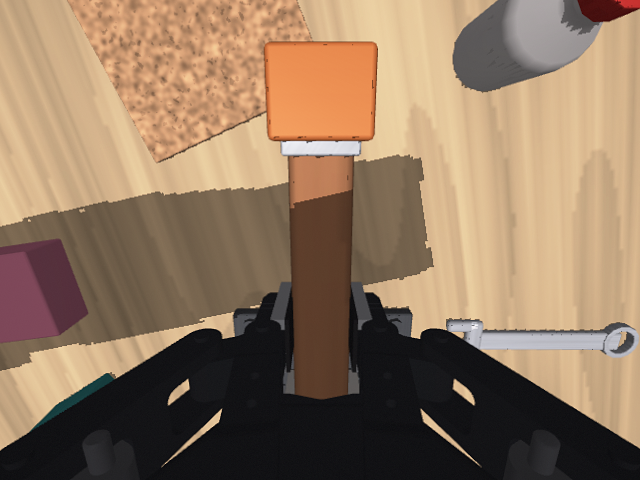

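```bash
python3 -c "
from h import *
s=env.state();R=np.array(s['tcp_rot']);p=s['eef_pos']
for x in(.07,.1):print(x,proj('wrist',[p+R@np.array([x,y,.1457]) for y in(-.018,.018)]))
"
```

```text
0.07 [[266.0583142  145.34191446]
 [374.82696619 145.20625799]]
0.1 [[261.6820674   44.18292464]
 [378.91031805  44.02666003]]
```

Emit:
move_arm(plan=[{"hand":1,"offset":[0.2,-0.1,2],"turn":[-0.004,0,-0.004]},{"hand":1,"offset":[0.2,-0.1,4.5],"turn":[-0.004,0,-0.004]},{"hand":1,"offset":[0.2,-0.1,6.5],"turn":[-0.004,0,-0.004]},{"hand":1,"offset":[0.2,-0.1,8],"turn":[-0.004,0,-0.004]},{"hand":1,"offset":[0.2,-0.1,8.9],"turn":[-0.004,0,-0.004]},{"hand":1,"offset":[0.2,-0.1,9.1],"turn":[-0.004,0,-0.004]},{"hand":1,"offset":[0.2,-0.1,9.1],"turn":[-0.004,0,-0.004]},{"hand":1,"offset":[0.2,-0.1,9.1],"turn":[-0.004,0,-0.004]}])

```text
clock: 6.08
eef_pos: [0.611, 0.0706, 0.2015]
tcp_rot: [[0.208, 0.978, 0.004], [0.978, -0.208, -0.001], [0.0, 0.004, -1.0]]
wrist_force: [-0.4, -0.7, -2.0]
width: 0.0227
```

```bash
cat >> h.py <<'E'
def slide():
    s=env.state(); c,n=np.cos(-1.7852),np.sin(-1.7852); d=np.array(s["eef_pos"])[:2]-[.5764,-.0883]; F=s["wrist_force"]
    print("t %.2f face at slide x %.1f mm, y %.1f, z %.1f; force along slide %.2f lateral %.2f z %.2f"%(s["clock"],1e3*(c*d[0]+n*d[1])+100,1e3*(-n*d[0]+c*d[1]),1e3*s["eef_pos"][2],c*F[0]+n*F[1],-n*F[0]+c*F[1],F[2]))
E
python3 -c "
from h import *
for c in('side','top'): cv2.imwrite(f'pics/{c}2.png',cv2.resize(env.get_image(c)[*((slice(120,280),slice(200,420)) if c=='side' else (slice(170,290),slice(300,480)))],None,fx=3,fy=3,interpolation=2))
slide()"
```

```text
t 6.18 face at slide x -62.5 mm, y 0.5, z 202.3; force along slide 0.10 lateral 0.09 z -1.85
```

View pics/side2.png

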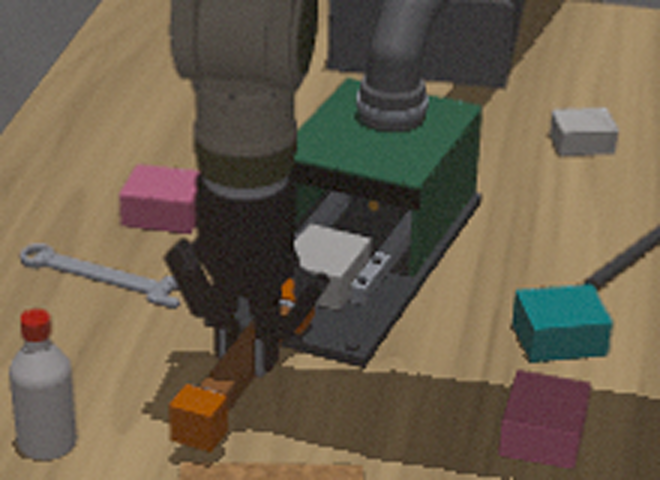

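Emit:
move_arm(plan=[{"hand":1,"offset":[-0.4,0,0.1],"turn":[0,0,0]},{"hand":1,"offset":[-0.8,0,0.2],"turn":[0,0,0]},{"hand":1,"offset":[-1.1,0,0.4],"turn":[0,0,0]},{"hand":1,"offset":[-1.3,0,0.4],"turn":[0,0,0]},{"hand":1,"offset":[-1.4,0,0.4],"turn":[0,0,0]},{"hand":1,"offset":[-1.5,0,0.4],"turn":[0,0,0]},{"hand":1,"offset":[-1.55,0,0.4],"turn":[0,0,0]},{"hand":1,"offset":[-1.6,0,0.4],"turn":[0,0,0]}])

```text
clock: 6.85
eef_pos: [0.6076, 0.0544, 0.1971]
tcp_rot: [[0.209, 0.978, 0.004], [0.978, -0.209, -0.001], [-0.0, 0.004, -1.0]]
wrist_force: [0.4, 0.1, -2.4]
width: 0.0229
```

```bash
python3 -c "
from h import *
slide()"
```

```text
t 6.85 face at slide x -46.1 mm, y 0.1, z 197.1; force along slide -0.13 lateral 0.37 z -2.38
```

Emit:
move_arm(plan=[{"hand":1,"offset":[-0.1,0,0],"turn":[0,0,0]},{"hand":1,"offset":[-0.2,0,0],"turn":[0,0,0]},{"hand":1,"offset":[-0.3,0,0],"turn":[0,0,0]},{"hand":1,"offset":[-0.4,0,0],"turn":[0,0,0]},{"hand":1,"offset":[-0.5,0,0],"turn":[0,0,0]},{"hand":1,"offset":[-0.6,0,0],"turn":[0,0,0]},{"hand":1,"offset":[-0.7,0,0],"turn":[0,0,0]},{"hand":1,"offset":[-0.8,0,0],"turn":[0,0,0]}])

```text
clock: 7.52
eef_pos: [0.6058, 0.0466, 0.1971]
tcp_rot: [[0.208, 0.978, 0.004], [0.978, -0.208, -0.001], [-0.0, 0.004, -1.0]]
wrist_force: [0.2, -0.8, -2.5]
width: 0.0233
```

```bash
python3 -c "
from h import *
slide()"
```

```text
t 7.52 face at slide x -38.1 mm, y 0.1, z 197.1; force along slide 0.74 lateral 0.42 z -2.54
```

Emit:
move_arm(plan=[{"hand":1,"offset":[-0.1,0,0],"turn":[0,0,0]},{"hand":1,"offset":[-0.2,0,0],"turn":[0,0,0]},{"hand":1,"offset":[-0.3,0,0],"turn":[0,0,0]},{"hand":1,"offset":[-0.4,0,0],"turn":[0,0,0]},{"hand":1,"offset":[-0.5,0,0],"turn":[0,0,0]},{"hand":1,"offset":[-0.6,0,0],"turn":[0,0,0]},{"hand":1,"offset":[-0.7,0,0],"turn":[0,0,0]},{"hand":1,"offset":[-0.8,0,0],"turn":[0,0,0]}])

```text
clock: 8.18
eef_pos: [0.6043, 0.0389, 0.1971]
tcp_rot: [[0.208, 0.978, 0.004], [0.978, -0.208, -0.001], [0.0, 0.004, -1.0]]
wrist_force: [-0.0, 1.6, -1.9]
width: 0.0233
```

```bash
python3 -c "
from h import *
slide()"
```

```text
t 8.18 face at slide x -30.2 mm, y 0.2, z 197.1; force along slide -1.58 lateral -0.36 z -1.92
```

Emit:
move_arm(plan=[{"hand":1,"offset":[-0.1,0,0],"turn":[0,0,0]},{"hand":1,"offset":[-0.2,0,0],"turn":[0,0,0]},{"hand":1,"offset":[-0.3,0,0],"turn":[0,0,0]},{"hand":1,"offset":[-0.4,0,0],"turn":[0,0,0]},{"hand":1,"offset":[-0.5,0,0],"turn":[0,0,0]},{"hand":1,"offset":[-0.6,0,0],"turn":[0,0,0]},{"hand":1,"offset":[-0.7,0,0],"turn":[0,0,0]},{"hand":1,"offset":[-0.8,0,0],"turn":[0,0,0]}])

```text
clock: 8.85
eef_pos: [0.6025, 0.0309, 0.1971]
tcp_rot: [[0.208, 0.978, 0.004], [0.978, -0.208, -0.001], [-0.0, 0.004, -1.0]]
wrist_force: [0.8, 2.1, -2.2]
width: 0.0231
```

```bash
python3 -c "
from h import *
slide()"
```

```text
t 8.85 face at slide x -22.1 mm, y 0.1, z 197.1; force along slide -2.20 lateral 0.33 z -2.23
```

Emit:
move_arm(plan=[{"hand":1,"offset":[-0.1,0,0],"turn":[0,0,0]},{"hand":1,"offset":[-0.2,0,0],"turn":[0,0,0]},{"hand":1,"offset":[-0.3,0,0],"turn":[0,0,0]},{"hand":1,"offset":[-0.4,0,0],"turn":[0,0,0]},{"hand":1,"offset":[-0.5,0,0],"turn":[0,0,0]},{"hand":1,"offset":[-0.5,0,0],"turn":[0,0,0]}])

```text
clock: 9.35
eef_pos: [0.6015, 0.0259, 0.1971]
tcp_rot: [[0.209, 0.978, 0.004], [0.978, -0.209, -0.001], [-0.0, 0.004, -1.0]]
wrist_force: [0.0, 1.5, -2.4]
width: 0.0227
```

```bash
python3 -c "
from h import *
slide()
cv2.imwrite('pics/side3.png',cv2.resize(env.get_image('side')[120:280,200:420],None,fx=3,fy=3,interpolation=2))
slide()"
```

```text
t 9.35 face at slide x -16.9 mm, y 0.2, z 197.1; force along slide -1.50 lateral -0.31 z -2.39
t 9.40 face at slide x -16.9 mm, y 0.2, z 197.1; force along slide -0.54 lateral -0.85 z -2.23
```

View pics/side3.png

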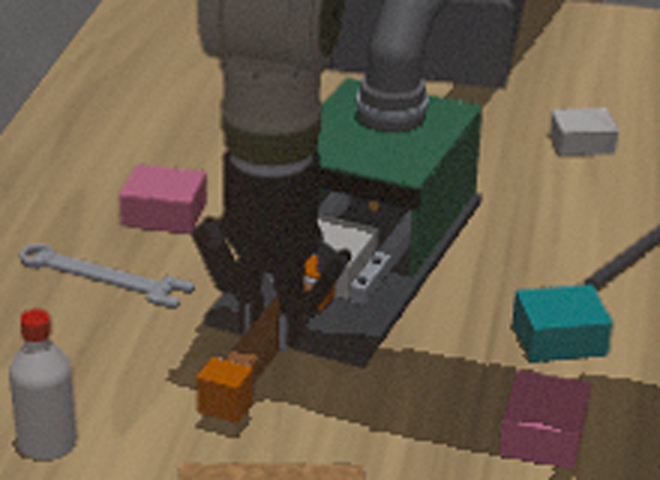

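Emit:
move_arm(plan=[{"hand":1,"offset":[-0.07,0,0],"turn":[0,0,0]},{"hand":1,"offset":[-0.14,0,0],"turn":[0,0,0]},{"hand":1,"offset":[-0.21,0,0],"turn":[0,0,0]},{"hand":1,"offset":[-0.28,0,0],"turn":[0,0,0]},{"hand":1,"offset":[-0.35,0,0],"turn":[0,0,0]}])

```text
clock: 9.82
eef_pos: [0.6008, 0.0227, 0.1971]
tcp_rot: [[0.208, 0.978, 0.004], [0.978, -0.208, -0.001], [-0.0, 0.004, -1.0]]
wrist_force: [-0.0, 3.0, -2.2]
width: 0.0229
```

Emit:
move_arm(plan=[{"hand":1,"offset":[-0.06,0,0],"turn":[0,0,0]},{"hand":1,"offset":[-0.12,0,0],"turn":[0,0,0]},{"hand":1,"offset":[-0.18,0,0],"turn":[0,0,0]},{"hand":1,"offset":[-0.24,0,0],"turn":[0,0,0]}])

```text
clock: 10.15
eef_pos: [0.6002, 0.0203, 0.1971]
tcp_rot: [[0.208, 0.978, 0.004], [0.978, -0.208, -0.001], [-0.0, 0.004, -1.0]]
wrist_force: [1.0, 2.3, -2.6]
width: 0.0231
```

Emit:
move_arm(plan=[{"hand":1,"offset":[-0.06,0,0],"turn":[0,0,0]},{"hand":1,"offset":[-0.12,0,0],"turn":[0,0,0]},{"hand":1,"offset":[-0.18,0,0],"turn":[0,0,0]},{"hand":1,"offset":[-0.24,0,0],"turn":[0,0,0]}])

```text
clock: 10.48
eef_pos: [0.5998, 0.018, 0.1971]
tcp_rot: [[0.208, 0.978, 0.004], [0.978, -0.208, -0.001], [-0.0, 0.004, -1.0]]
wrist_force: [1.6, 2.3, -0.6]
width: 0.0231
```

Emit:
move_arm(plan=[{"hand":1,"offset":[-0.06,0,0],"turn":[0,0,0]},{"hand":1,"offset":[-0.12,0,0],"turn":[0,0,0]},{"hand":1,"offset":[-0.18,0,0],"turn":[0,0,0]},{"hand":1,"offset":[-0.24,0,0],"turn":[0,0,0]}])

```text
clock: 10.82
eef_pos: [0.5992, 0.0156, 0.1971]
tcp_rot: [[0.209, 0.978, 0.004], [0.978, -0.209, -0.001], [-0.0, 0.004, -1.0]]
wrist_force: [0.4, 2.7, -1.9]
width: 0.0232
```

Emit:
move_arm(plan=[{"hand":1,"offset":[-0.06,0,0],"turn":[0,0,0]},{"hand":1,"offset":[-0.12,0,0],"turn":[0,0,0]},{"hand":1,"offset":[-0.18,0,0],"turn":[0,0,0]},{"hand":1,"offset":[-0.24,0,0],"turn":[0,0,0]}])

```text
clock: 11.15
eef_pos: [0.5987, 0.0133, 0.1971]
tcp_rot: [[0.208, 0.978, 0.004], [0.978, -0.208, -0.001], [-0.0, 0.004, -1.0]]
wrist_force: [0.5, 3.4, -1.4]
width: 0.0231
```

Emit:
move_arm(plan=[{"hand":1,"offset":[-0.06,0,0],"turn":[0,0,0]},{"hand":1,"offset":[-0.12,0,0],"turn":[0,0,0]},{"hand":1,"offset":[-0.18,0,0],"turn":[0,0,0]},{"hand":1,"offset":[-0.24,0,0],"turn":[0,0,0]}])

```text
clock: 11.48
eef_pos: [0.5982, 0.0109, 0.1971]
tcp_rot: [[0.208, 0.978, 0.004], [0.978, -0.208, -0.001], [-0.0, 0.004, -1.0]]
wrist_force: [0.8, 2.6, -1.7]
width: 0.0231
```

Emit:
move_arm(plan=[{"hand":1,"offset":[-0.06,0,0],"turn":[0,0,0]},{"hand":1,"offset":[-0.12,0,0],"turn":[0,0,0]},{"hand":1,"offset":[-0.18,0,0],"turn":[0,0,0]},{"hand":1,"offset":[-0.24,0,0],"turn":[0,0,0]}])

```text
clock: 11.82
eef_pos: [0.5977, 0.0086, 0.1971]
tcp_rot: [[0.208, 0.978, 0.004], [0.978, -0.208, -0.001], [-0.0, 0.004, -1.0]]
wrist_force: [0.6, 3.2, -1.5]
width: 0.0228
```

Emit:
move_arm(plan=[{"hand":1,"offset":[-0.06,0,0],"turn":[0,0,0]},{"hand":1,"offset":[-0.12,0,0],"turn":[0,0,0]},{"hand":1,"offset":[-0.18,0,0],"turn":[0,0,0]},{"hand":1,"offset":[-0.24,0,0],"turn":[0,0,0]}])

```text
clock: 12.15
eef_pos: [0.5972, 0.0062, 0.1971]
tcp_rot: [[0.208, 0.978, 0.004], [0.978, -0.208, -0.001], [-0.0, 0.004, -1.0]]
wrist_force: [1.7, 2.9, -1.2]
width: 0.0234
```

Emit:
move_arm(plan=[{"hand":1,"offset":[-0.06,0,0],"turn":[0,0,0]},{"hand":1,"offset":[-0.12,0,0],"turn":[0,0,0]},{"hand":1,"offset":[-0.18,0,0],"turn":[0,0,0]},{"hand":1,"offset":[-0.24,0,0],"turn":[0,0,0]}])

```text
clock: 12.48
eef_pos: [0.5967, 0.0039, 0.1971]
tcp_rot: [[0.208, 0.978, 0.004], [0.978, -0.208, -0.001], [-0.0, 0.004, -1.0]]
wrist_force: [0.9, 2.4, -1.8]
width: 0.0231
```

Emit:
move_arm(plan=[{"hand":1,"offset":[-0.06,0,0],"turn":[0,0,0]},{"hand":1,"offset":[-0.12,0,0],"turn":[0,0,0]},{"hand":1,"offset":[-0.18,0,0],"turn":[0,0,0]},{"hand":1,"offset":[-0.24,0,0],"turn":[0,0,0]}])

```text
clock: 12.82
eef_pos: [0.5962, 0.0015, 0.1971]
tcp_rot: [[0.208, 0.978, 0.004], [0.978, -0.208, -0.001], [-0.0, 0.004, -1.0]]
wrist_force: [1.2, 2.9, -2.3]
width: 0.023
```

Emit:
move_arm(plan=[{"hand":1,"offset":[-0.06,0,0],"turn":[0,0,0]},{"hand":1,"offset":[-0.12,0,0],"turn":[0,0,0]},{"hand":1,"offset":[-0.18,0,0],"turn":[0,0,0]},{"hand":1,"offset":[-0.24,0,0],"turn":[0,0,0]}])

```text
clock: 13.15
eef_pos: [0.5957, -0.0008, 0.1971]
tcp_rot: [[0.208, 0.978, 0.004], [0.978, -0.208, -0.001], [-0.0, 0.004, -1.0]]
wrist_force: [0.7, 3.5, -2.6]
width: 0.0234
```

Emit:
move_arm(plan=[{"hand":1,"offset":[-0.06,0,0],"turn":[0,0,0]},{"hand":1,"offset":[-0.12,0,0],"turn":[0,0,0]},{"hand":1,"offset":[-0.18,0,0],"turn":[0,0,0]},{"hand":1,"offset":[-0.24,0,0],"turn":[0,0,0]}])

```text
clock: 13.48
eef_pos: [0.5952, -0.0032, 0.1971]
tcp_rot: [[0.208, 0.978, 0.004], [0.978, -0.208, -0.001], [-0.0, 0.004, -1.0]]
wrist_force: [0.7, 2.8, -2.4]
width: 0.0228
```

Emit:
move_arm(plan=[{"hand":1,"offset":[-0.06,0,0],"turn":[0,0,0]},{"hand":1,"offset":[-0.12,0,0],"turn":[0,0,0]},{"hand":1,"offset":[-0.18,0,0],"turn":[0,0,0]},{"hand":1,"offset":[-0.24,0,0],"turn":[0,0,0]}])

```text
clock: 13.82
eef_pos: [0.5947, -0.0055, 0.1971]
tcp_rot: [[0.208, 0.978, 0.004], [0.978, -0.208, -0.001], [-0.0, 0.004, -1.0]]
wrist_force: [0.1, 2.6, -1.4]
width: 0.0228
```

Emit:
move_arm(plan=[{"hand":1,"offset":[-0.06,0,0],"turn":[0,0,0]},{"hand":1,"offset":[-0.12,0,0],"turn":[0,0,0]},{"hand":1,"offset":[-0.18,0,0],"turn":[0,0,0]},{"hand":1,"offset":[-0.24,0,0],"turn":[0,0,0]}])

```text
clock: 14.15
eef_pos: [0.5942, -0.0078, 0.1971]
tcp_rot: [[0.208, 0.978, 0.004], [0.978, -0.208, -0.001], [-0.0, 0.004, -1.0]]
wrist_force: [0.4, 2.9, -2.3]
width: 0.0228
```

Emit:
move_arm(plan=[{"hand":1,"offset":[-0.06,0,0],"turn":[0,0,0]},{"hand":1,"offset":[-0.12,0,0],"turn":[0,0,0]},{"hand":1,"offset":[-0.18,0,0],"turn":[0,0,0]},{"hand":1,"offset":[-0.24,0,0],"turn":[0,0,0]}])

```text
clock: 14.48
eef_pos: [0.5937, -0.0102, 0.1971]
tcp_rot: [[0.208, 0.978, 0.004], [0.978, -0.208, -0.001], [-0.0, 0.004, -1.0]]
wrist_force: [0.4, 3.5, -2.1]
width: 0.0228
```

Emit:
move_arm(plan=[{"hand":1,"offset":[-0.06,0,0],"turn":[0,0,0]},{"hand":1,"offset":[-0.12,0,0],"turn":[0,0,0]},{"hand":1,"offset":[-0.18,0,0],"turn":[0,0,0]},{"hand":1,"offset":[-0.24,0,0],"turn":[0,0,0]}])

```text
clock: 14.82
eef_pos: [0.5932, -0.0125, 0.1971]
tcp_rot: [[0.208, 0.978, 0.004], [0.978, -0.208, -0.001], [-0.0, 0.004, -1.0]]
wrist_force: [1.1, 3.0, -2.0]
width: 0.023
```

Emit:
move_arm(plan=[{"hand":1,"offset":[-0.06,0,0],"turn":[0,0,0]},{"hand":1,"offset":[-0.12,0,0],"turn":[0,0,0]},{"hand":1,"offset":[-0.18,0,0],"turn":[0,0,0]},{"hand":1,"offset":[-0.24,0,0],"turn":[0,0,0]}])

```text
clock: 15.15
eef_pos: [0.5927, -0.0149, 0.1971]
tcp_rot: [[0.208, 0.978, 0.004], [0.978, -0.208, -0.001], [-0.0, 0.004, -1.0]]
wrist_force: [1.6, 2.0, -1.2]
width: 0.0226
```

Emit:
move_arm(plan=[{"hand":1,"offset":[-0.06,0,0],"turn":[0,0,0]},{"hand":1,"offset":[-0.12,0,0],"turn":[0,0,0]},{"hand":1,"offset":[-0.18,0,0],"turn":[0,0,0]},{"hand":1,"offset":[-0.24,0,0],"turn":[0,0,0]}])

```text
clock: 15.48
eef_pos: [0.5922, -0.0172, 0.1971]
tcp_rot: [[0.208, 0.978, 0.004], [0.978, -0.208, -0.001], [-0.0, 0.004, -1.0]]
wrist_force: [0.6, 2.2, -1.5]
width: 0.0228
```

Emit:
move_arm(plan=[{"hand":1,"offset":[-0.06,0,0],"turn":[0,0,0]},{"hand":1,"offset":[-0.12,0,0],"turn":[0,0,0]},{"hand":1,"offset":[-0.18,0,0],"turn":[0,0,0]},{"hand":1,"offset":[-0.24,0,0],"turn":[0,0,0]}])

```text
clock: 15.82
eef_pos: [0.5917, -0.0196, 0.1971]
tcp_rot: [[0.209, 0.978, 0.004], [0.978, -0.208, -0.001], [-0.0, 0.004, -1.0]]
wrist_force: [0.6, 2.7, -2.6]
width: 0.0233
```

Emit:
move_arm(plan=[{"hand":1,"offset":[-0.06,0,0],"turn":[0,0,0]},{"hand":1,"offset":[-0.12,0,0],"turn":[0,0,0]},{"hand":1,"offset":[-0.18,0,0],"turn":[0,0,0]},{"hand":1,"offset":[-0.24,0,0],"turn":[0,0,0]}])

```text
clock: 16.15
eef_pos: [0.5912, -0.0219, 0.1971]
tcp_rot: [[0.208, 0.978, 0.004], [0.978, -0.208, -0.001], [-0.0, 0.004, -1.0]]
wrist_force: [0.3, 1.6, -2.4]
width: 0.0233
```

Emit:
move_arm(plan=[{"hand":1,"offset":[-0.06,0,0],"turn":[0,0,0]},{"hand":1,"offset":[-0.12,0,0],"turn":[0,0,0]},{"hand":1,"offset":[-0.18,0,0],"turn":[0,0,0]},{"hand":1,"offset":[-0.24,0,0],"turn":[0,0,0]}])

```text
clock: 16.48
eef_pos: [0.5907, -0.0243, 0.1971]
tcp_rot: [[0.208, 0.978, 0.004], [0.978, -0.208, -0.001], [-0.0, 0.004, -1.0]]
wrist_force: [1.1, 2.3, -2.1]
width: 0.0231
```

Emit:
move_arm(plan=[{"hand":1,"offset":[-0.06,0,0],"turn":[0,0,0]},{"hand":1,"offset":[-0.12,0,0],"turn":[0,0,0]},{"hand":1,"offset":[-0.18,0,0],"turn":[0,0,0]},{"hand":1,"offset":[-0.24,0,0],"turn":[0,0,0]}])

```text
clock: 16.82
eef_pos: [0.5902, -0.0266, 0.1971]
tcp_rot: [[0.208, 0.978, 0.004], [0.978, -0.208, -0.001], [-0.0, 0.004, -1.0]]
wrist_force: [0.5, 2.5, -1.7]
width: 0.0228
```

Emit:
move_arm(plan=[{"hand":1,"offset":[-0.06,0,0],"turn":[0,0,0]},{"hand":1,"offset":[-0.12,0,0],"turn":[0,0,0]},{"hand":1,"offset":[-0.18,0,0],"turn":[0,0,0]},{"hand":1,"offset":[-0.24,0,0],"turn":[0,0,0]}])

```text
clock: 17.15
eef_pos: [0.5897, -0.029, 0.1971]
tcp_rot: [[0.208, 0.978, 0.004], [0.978, -0.208, -0.001], [-0.0, 0.004, -1.0]]
wrist_force: [0.9, 2.9, -1.1]
width: 0.0232
```

Emit:
move_arm(plan=[{"hand":1,"offset":[-0.06,0,0],"turn":[0,0,0]},{"hand":1,"offset":[-0.12,0,0],"turn":[0,0,0]},{"hand":1,"offset":[-0.18,0,0],"turn":[0,0,0]},{"hand":1,"offset":[-0.22,0,0],"turn":[0,0,0]}])

```text
clock: 17.48
eef_pos: [0.5893, -0.0311, 0.1971]
tcp_rot: [[0.208, 0.978, 0.004], [0.978, -0.208, -0.001], [-0.0, 0.004, -1.0]]
wrist_force: [-0.4, 2.2, -2.5]
width: 0.0232
```

Emit:
move_arm(plan=[{"hand":1,"offset":[-0.06,0,0],"turn":[0,0,0]},{"hand":1,"offset":[-0.12,0,0],"turn":[0,0,0]},{"hand":1,"offset":[-0.18,0,0],"turn":[0,0,0]},{"hand":1,"offset":[-0.22,0,0],"turn":[0,0,0]}])

```text
clock: 17.82
eef_pos: [0.5888, -0.0333, 0.1971]
tcp_rot: [[0.208, 0.978, 0.004], [0.978, -0.208, -0.001], [-0.0, 0.004, -1.0]]
wrist_force: [1.1, 2.1, -2.0]
width: 0.0227
```

Emit:
move_arm(plan=[{"hand":1,"offset":[-0.06,0,0],"turn":[0,0,0]},{"hand":1,"offset":[-0.12,0,0],"turn":[0,0,0]},{"hand":1,"offset":[-0.16,0,0],"turn":[0,0,0]},{"hand":1,"offset":[-0.2,0,0],"turn":[0,0,0]}])

```text
clock: 18.15
eef_pos: [0.5884, -0.0352, 0.1971]
tcp_rot: [[0.208, 0.978, 0.004], [0.978, -0.208, -0.001], [-0.0, 0.004, -1.0]]
wrist_force: [1.1, 2.9, -2.4]
width: 0.0232
```

Emit:
move_arm(plan=[{"hand":1,"offset":[-0.05,0,0],"turn":[0,0,0]},{"hand":1,"offset":[-0.1,0,0],"turn":[0,0,0]},{"hand":1,"offset":[-0.15,0,0],"turn":[0,0,0]},{"hand":1,"offset":[-0.2,0,0],"turn":[0,0,0]}])

```text
clock: 18.48
eef_pos: [0.5882, -0.0363, 0.1972]
tcp_rot: [[0.208, 0.978, 0.005], [0.978, -0.208, 0.002], [0.003, 0.004, -1.0]]
wrist_force: [1.3, 9.5, -1.6]
width: 0.0228
```

Emit:
move_arm(plan=[{"hand":1,"offset":[0,0,0],"turn":[0,0,0]},{"hand":1,"offset":[0,0,0],"turn":[0,0,0]},{"hand":1,"offset":[0,0,0],"turn":[0,0,0]},{"hand":1,"offset":[0,0,0],"turn":[0,0,0]}])

```text
clock: 18.82
eef_pos: [0.5882, -0.0362, 0.1972]
tcp_rot: [[0.208, 0.978, 0.005], [0.978, -0.208, 0.002], [0.003, 0.004, -1.0]]
wrist_force: [1.9, 7.4, -1.8]
width: 0.0228
```

```bash
python3 -c "
from h import *
slide()
for k in range(3): env.get_image('top'); slide()"
```

```text
t 18.82 face at slide x 46.6 mm, y 0.4, z 197.2; force along slide -7.68 lateral 0.26 z -1.77
t 18.87 face at slide x 46.6 mm, y 0.4, z 197.2; force along slide -8.24 lateral -0.26 z -1.63
t 18.92 face at slide x 46.6 mm, y 0.4, z 197.2; force along slide -8.19 lateral 0.54 z -1.54
t 18.97 face at slide x 46.6 mm, y 0.4, z 197.2; force along slide -7.47 lateral 0.44 z -0.57
```

Emit:
move_arm(plan=[{"hand":1,"offset":[0.1,0,0],"turn":[0,0,0]},{"hand":1,"offset":[0.3,0,0],"turn":[0,0,0]},{"hand":1,"offset":[0.8,0,0],"turn":[0,0,0]},{"hand":1,"offset":[2,0,0],"turn":[0,0,0]},{"hand":1,"offset":[4,0,0],"turn":[0,0,0]},{"hand":1,"offset":[6,0,0],"turn":[0,0,0]},{"hand":1,"offset":[9,0,-0.5],"turn":[0,0,0]},{"hand":1,"offset":[12,0,-2],"turn":[0,0,0]}])

```text
clock: 19.63
eef_pos: [0.6119, 0.0814, 0.215]
tcp_rot: [[0.21, 0.978, -0.001], [0.978, -0.21, -0.001], [-0.002, -0.0, -1.0]]
wrist_force: [-0.3, -0.5, -2.1]
width: 0.0231
```

Emit:
move_arm(plan=[{"hand":1,"offset":[1,0,-3],"turn":[0,0,0]},{"hand":1,"offset":[1,0,-6],"turn":[0,0,0]},{"hand":1,"offset":[1,0,-9],"turn":[0,0,0]},{"hand":1,"offset":[1,0,-9],"turn":[0,0,0]},{"hand":1,"offset":[1,0,-9],"turn":[0,0,0]}])

```text
clock: 20.05
eef_pos: [0.6155, 0.0909, 0.3094]
tcp_rot: [[0.208, 0.978, 0.009], [0.978, -0.208, -0.001], [0.001, 0.009, -1.0]]
wrist_force: [-0.1, -0.2, -3.3]
width: 0.023
```

```bash
python3 -c "
from h import *
to(.551,.290,.25,97.2)"
```

```text
offset [ 18.13 -10.5    5.86] turn [ 0.0089  0.0008 -0.335 ] at [0.6155 0.0909 0.3094] F [-0.1  -0.23 -3.28] w 0.023 t 20.05
```

Emit:
move_arm(plan=[{"hand":1,"offset":[3,-1.7,0],"turn":[0.004,0,-0.055]},{"hand":1,"offset":[6,-3.5,0.5],"turn":[0.009,0,-0.11]},{"hand":1,"offset":[9,-5.2,1.5],"turn":[0.009,0,-0.165]},{"hand":1,"offset":[12,-7,2.5],"turn":[0.009,0,-0.22]},{"hand":1,"offset":[15,-8.7,4],"turn":[0.009,0,-0.28]},{"hand":1,"offset":[18.1,-10.5,5.5],"turn":[0.009,0,-0.335]},{"hand":1,"offset":[18.1,-10.5,5.8],"turn":[0.009,0,-0.335]},{"hand":1,"offset":[18.1,-10.5,5.8],"turn":[0.009,0,-0.335]}])

```text
clock: 20.72
eef_pos: [0.5474, 0.2905, 0.2449]
tcp_rot: [[-0.128, 0.992, -0.011], [0.992, 0.128, -0.003], [-0.002, -0.011, -1.0]]
wrist_force: [-0.5, -0.6, -2.6]
width: 0.0228
```

```bash
python3 -c "
from h import *
env.get_image('wrist')
to(.551,.288,.188,97.2)"
```

```text
offset [-0.17  0.28  5.81] turn [-0.0094  0.0016  0.0006] at [0.5485 0.2895 0.2462] F [ 0.01 -0.67 -1.25] w 0.0232 t 20.77
```

Emit:
move_arm(plan=[{"hand":1,"offset":[-0.1,0.2,1.5],"turn":[-0.008,0,0]},{"hand":1,"offset":[-0.1,0.2,3],"turn":[-0.008,0,0]},{"hand":1,"offset":[-0.1,0.2,4],"turn":[-0.008,0,0]},{"hand":1,"offset":[-0.1,0.2,4.8],"turn":[-0.008,0,0]},{"hand":1,"offset":[-0.1,0.2,5],"turn":[-0.008,0,0]},{"hand":1,"offset":[-0.1,0.2,5],"turn":[-0.008,0,0]},{"hand":1,"offset":[-0.1,0.2,5],"turn":[-0.008,0,0]},{"hand":1,"offset":[-0.1,0.2,5],"turn":[-0.008,0,0]}])

```text
clock: 21.43
eef_pos: [0.5523, 0.2882, 0.1995]
tcp_rot: [[-0.124, 0.992, 0.004], [0.992, 0.124, 0.001], [0.0, 0.004, -1.0]]
wrist_force: [-0.2, -0.5, -2.1]
width: 0.0235
```

```bash
python3 -c "
from h import *
env.get_image('wrist')
to(.551,.288,.188,97.2)"
```

```text
offset [-0.01 -0.13  1.15] turn [ 0.0045 -0.0004 -0.0008] at [0.5523 0.2883 0.1995] F [ 0.05  0.61 -2.08] w 0.0233 t 21.48
```

Emit:
move_arm(plan=[{"hand":1,"offset":[0,0,0.2],"turn":[0.004,0,0]},{"hand":1,"offset":[0,0,0.4],"turn":[0.004,0,0]},{"hand":1,"offset":[0,0,0.6],"turn":[0.004,0,0]},{"hand":1,"offset":[0,0,0.8],"turn":[0.004,0,0]},{"hand":1,"offset":[0,0,0.95],"turn":[0.004,0,0]},{"hand":1,"offset":[0,0,1.05],"turn":[0.004,0,0]},{"hand":1,"offset":[0,0,1.1],"turn":[0.004,0,0]},{"hand":1,"offset":[0,0,1.1],"turn":[0.004,0,0]}])

```text
clock: 22.15
eef_pos: [0.5518, 0.2882, 0.1877]
tcp_rot: [[-0.125, 0.992, -0.001], [0.992, 0.125, -0.0], [0.0, -0.001, -1.0]]
wrist_force: [-0.5, -0.8, -1.6]
width: 0.0231
```

Emit:
move_arm(plan=[{"hand":1,"offset":[0,0,0.05],"turn":[0,0,0]},{"hand":1,"offset":[0,0,0.1],"turn":[0,0,0]},{"hand":1,"offset":[0,0,0.1],"turn":[0,0,0]}])

```text
clock: 22.4
eef_pos: [0.5517, 0.2882, 0.1877]
tcp_rot: [[-0.125, 0.992, -0.001], [0.992, 0.125, 0.0], [0.0, -0.001, -1.0]]
wrist_force: [-3.6, -1.7, 6.2]
width: 0.0232
```

Bar is on the pad; release gently and rise.

Emit:
move_arm(plan=[{"hand":0.3,"offset":[0,0,-0.05],"turn":[0,0,0]},{"hand":0.1,"offset":[0,0,-0.05],"turn":[0,0,0]},{"hand":-0.2,"offset":[0,0,-0.05],"turn":[0,0,0]},{"hand":-0.6,"offset":[0,0,-0.05],"turn":[0,0,0]},{"hand":-1,"offset":[0,0,-0.05],"turn":[0,0,0]},{"hand":-1,"offset":[0,0,-0.05],"turn":[0,0,0]},{"hand":-1,"offset":[0,0,-0.05],"turn":[0,0,0]},{"hand":-1,"offset":[0,0,-0.05],"turn":[0,0,0]}])

```text
clock: 23.07
eef_pos: [0.5518, 0.2882, 0.187]
tcp_rot: [[-0.125, 0.992, -0.001], [0.992, 0.125, -0.0], [0.0, -0.001, -1.0]]
wrist_force: [-0.4, 1.2, -0.7]
width: 0.0853
```

Emit:
move_arm(plan=[{"hand":-1,"offset":[0,0,-1],"turn":[0,0,0]},{"hand":-1,"offset":[0,0,-3],"turn":[0,0,0]},{"hand":-1,"offset":[0,0,-6],"turn":[0,0,0]},{"hand":-1,"offset":[0,0,-10],"turn":[0,0,0]},{"hand":-1,"offset":[0,0,-13],"turn":[0,0,0]},{"hand":-1,"offset":[0,0,-15],"turn":[0,0,0]},{"hand":-1,"offset":[0,0,-15],"turn":[0,0,0]},{"hand":-1,"offset":[0,0,-15],"turn":[0,0,0]}])

```text
clock: 23.73
eef_pos: [0.5524, 0.2884, 0.3396]
tcp_rot: [[-0.125, 0.992, 0.003], [0.992, 0.125, 0.001], [0.001, 0.003, -1.0]]
wrist_force: [0.6, 0.9, -0.3]
width: 0.0854
```

```bash
python3 -c "
from h import *
w=env.get_image('wrist');s=env.get_image('side')[120:400,180:440]
cv2.imwrite('pics/end.png',np.hstack([cv2.resize(w,(400,300)),cv2.resize(s,(400,300))]))
to(.551,.288,.33,97.2)"
```

```text
offset [-0.   -0.06  0.66] turn [-0.0022  0.0002 -0.0007] at [0.5516 0.2881 0.3366] F [-0.12  0.   -0.15] w 0.0857 t 23.83
```

View pics/end.png

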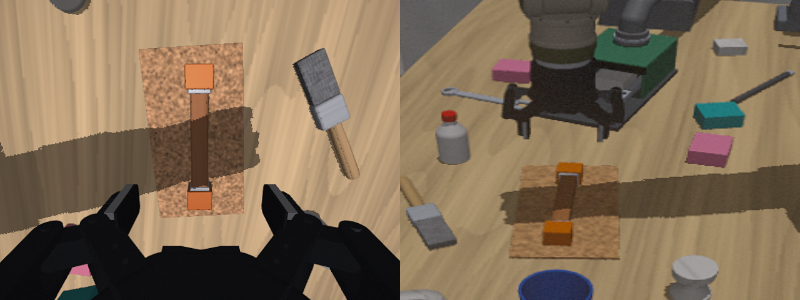

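```bash
python3 -c "
from h import *
print(env.job_done())"
```

```text
the job is handed in; nothing more can be done
None
```

I pushed the marble blank home with the tapping bar, laid the bar back on the cork pad and let go. The job was handed in at about 24 s of the 69 s allowed.

- **Push:** I pushed the blank slowly, in steps of about 2 mm once it neared the stop's range. The push took about 2–3.5 N until the last step. There the force rose to 9.6 N and the tool moved only 1.1 mm of the 2 mm commanded. It then held steady at about 8 N, so I took that as the stop, felt below its 11 N limit, and backed off.
- **Position:** The bar's head stopped at slide x of about 46.6 mm, which puts the stop about 77 mm beyond the mouth. That is 2 mm past the stated 75 mm limit, about the size of the calibration error. The stop and pin joints could not be read, so "home" and "not driven back" rest on the force alone.
- **Bar:** The last pictures show the bar lying flat on the pad within its edges. The gripper was open, about 15 cm above it, with the wrist force near zero.
- **Other things:** The spanner, glue bottle, dust brush, chisel, offcut and the pink and turquoise look-alikes showed no sign of having moved. I checked this by eye only. The two cups were cut off at the edge of the last pictures, but the arm did not go near them.

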